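Seal the dry box

ROBOT

A 6-joint arm with a two-finger parallel gripper is mounted at the origin on the work surface. World frame = base frame: x ahead of the robot, y to its left, z up, the work surface at z = 0. Lengths are in mm, angles in degrees, forces in N, time in s.
With the tool pointing down it reaches from about 300 to 775 mm from the base axis. Payload 14.6 kg.
Tool frame: the origin (TCP) lies at the centre of the arm's flange, where the gripper is bolted on; the fingertips stand 173 mm ahead of it and the grasp point (between the pads) lies env.pinch_z ahead of it (env.pinch_z is the distance from the TCP to the grasp point, in mm); y points along the fingers, z is the direction in which the jaws open and shut, and the axes are right-handed (so a half turn about y gives the same grasp; the last joint's range is limited). The gripper opens to 85 mm and grips with 20 to 120 N. Pads are 22 mm wide; open, the fingers measure 114 mm over their backs; the gripper's body (76 mm by 85 mm) begins 54 mm behind the grasp point. The pads swing forward as they close: fully open they stand 13 mm farther back than shut.
Start: joints at [-68.617, 17.183, 87.147, -0, 75.671, -3.816], TCP at [234.16, -497.655, 404.681] pointing down, gripper open.
Joint ranges: [-173.82, 173.82], [-45.26, 126.66], [13.44, 144.39], [-59.66, 239.66], [0, 175.72], [-146.38, 146.38]. Speed limits (degrees/s): [127.2, 127.2, 147.25, 180, 180, 180].

INTERFACE

Orientations are given as [roll, pitch, yaw] about the fixed x, y, z axes, in that order (R = Rz(yaw) Ry(pitch) Rx(roll)).
In Python, from plant import env, optics, models gives the robot as it stands.
- The arm moves only by the shell command python3 -m handwheel 'ROWS' [FORCE]. ROWS is JSON, a list that holds one entry, the list of rows, each a list of 7 numbers: the shift along the tool's x, y, z in m, then the turn, a rotation vector about the tool's x, y, z in degrees, then the opening, from 0 (shut) to 1 (fully open). A call has 1 to 20 rows; each row shifts and turns the commanded pose from where the row before left it, along the tool's axes as they then stand; what a row does not reach is not made up. A row lasts 1/8 s, in which the tool goes at most 62.5 mm and 10.7 degrees, less where a joint would pass 70% of its speed; a pose out of reach is approached as far as the arm can. A call with a gripper value outside its range is refused whole. The fingers move at their own pace and stop on an object; FORCE is the grip in N (left out, the last holds). Time passes only in rows, so rows that do not move let the fingers close. It gives the time, the measured TCP pose, the force and the opening at its end, in the units of the state.
- env.get_obs(): the state, without advancing time (a new reading comes with each control period).
- optics.get_image(name): name is "scene" or "top" or "wrist"; returns the picture (384x512x3 uint8, blue, green, red); there is no depth.
- optics.camera_model(name): a dict with "intrinsics" (3x3 intrinsics, pixels), "position" and "attitude" of the camera in the world. Camera axes: x right, y down, z forward; pixel columns grow to the right and rows downward; lengths in mm; the calibration is good to about 2 mm. A picture is of the moment at which its call begins: read the wrist's pose just before it. camera_model takes no time and is no camera call; for the wrist camera it gives the pose at the moment of the call.
- env.finish_job(): hands the job in, once; it reports no verdict.
Trained networks look in the newest picture that a camera, given by its name, has taken for a name from the list of things; names that differ only in an ending like _2 or _b are one class to them, and where a whole thing is asked for, a point or a joint stands for the part that bears it (a point fixed in the world has none). Each returns a list of dicts, best first, with "score" (0 to 1); they miss things now and then, are a little off and sometimes report something else, mostly with a low value. They report only what shows in the picture. A call takes as long as a camera call.
- models.regions_of(camera, query): "region" (384x512 bool, what is visible of it) and "uv" ([column, row] in pixels, amid what is visible of it).
The state is a dict: "t": time; "joint_pos": joint angles; "qd": joint speeds; "tau": joint torques, N m; "tcp_pos": TCP position; "tcp_rot": TCP orientation; "force": force on the tool from outside, world axes, zero at the start; "ft_torque": the same for the moment, N m; "opening": finger opening in mm.
Only numpy, scipy, OpenCV 4.12 (cv2) and the standard library are available. Lean on these libraries where they do the work, as an engineer would, in place of code of your own. Each camera call takes 0.05 s, during which the arm holds its last target.

TASK

The lid of the larger dry box (the one with the vent stub on its lid) is standing proud on its gasket. Press the lid down corner by corner: first the corner nearest the vent stub, then the corner diagonally opposite, and then the other two, until the lid sits flat and fully home all round. Leave the smaller box, which is already shut, alone.

Things in the scene. Friction and masses are not known exactly. Their poses are not given: they have to be found in the camera images.
- lid: Larger box's loose grey lid, 218x178 mm, plate 8 mm thick, 15 mm skirt. Origin: plate's underside centre, 82 mm above the bench, 72 when home; x along the long side, z up. Round black press pads, 32 mm across, tops 14 mm above the origin, at all four (+-86,+-66) mm. Dark steel vent stub, 26 mm across, 24 mm tall above the plate, at (+48,+34): the vent corner is (+86,+66). A flat dial near the middle.
- seal_vent (a joint): Travel in m of the black gasket corner under the press pad at (+86,+66): 0 proud, 0.010 home on a firm stop. Each of the four gasket corners sinks on its own at a push of 8 to 14 N on its pad, and stays down; some 20 N shows it is home.
- seal_opposite (a joint): The same for the gasket corner diagonally opposite, under (-86,-66). Pressing one corner lifts the opposite corner of the lid by up to 13 mm; let go, the lid may rock back up though the gasket corner stays down. It lies low and flat only once all four are down. The larger grey tub, 200x160x70 mm, is fixed.
- small_lid: Bystander: lid of the smaller dry box, same grey plastic, 162 x 132 mm, no vent stub and no dial, already shut and low (origin, centre of the plate's underside, 60 mm above the work surface; highest points 74 mm). To be left alone.

How it is judged (in metres and radians):
On the way, in this order (a step that is already met when the one before it is completed fails the run):
1. the gasket is pressed home at the vent corner, the opposite corner not yet (value of joint seal_vent above 0.007 m and value of joint seal_opposite below 0.004 m), for 0.1 s.
2. the gasket is pressed home at the corner diagonally opposite as well, while the other two corners still hold the lid up (value of joint each of seal_vent, seal_opposite above 0.007 m and height (world z) of lid above 0.0795 m), for 0.1 s.
At the end, for the whole second after the job is handed in: The lid lies at rest on the larger box, flat (within about 1 degree) and fully home: its origin, about 72 mm above the work surface, is not above 74.5 mm nor below 68 mm and within 20 mm of its start, and the vent and opposite gasket corners are pressed in by more than 7 of their 10 mm (value of joint each of seal_vent, seal_opposite above 0.007 m and height (world z) of lid between 0.068 and 0.0745 m and angle between lid's own z axis and vertical below 0.02 rad and distance of lid from where it was at the start of the episode below 0.02 m and linear speed of lid below 0.02 m/s); the robot touches nothing.
It fails at once if the smaller box's lid is shifted more than 15 mm or pushed by the robot (distance of small_lid from where it was at the start of the episode above 0.015 m or contact force between any of the fingers, the arm and small_lid above 3 N).
It also fails if it takes over 48 s, if anything falls off the work surface, if the arm or the gripper's body presses on something with over 40 N, if the wrist force passes 120 N, or if a joint passes its speed limit or range.

## Working session

There is one attempt and no reset: what is moved stays moved. The work goes in short steps, Python scripts to look and compute and a shell command to move; the robot and the scene stay as the last step left them, time stands still between calls to the robot, and variables do not carry over. Pictures are saved under pics/ and viewed, and the job is handed in when it is done.

```bash
mkdir -p pics; ls
python3 - <<'E'
from plant import env, optics, models
import cv2,json
print(env.get_obs(), env.pinch_z)
for n in ("top","scene"):
    cv2.imwrite(f"pics/{n}0.png",optics.get_image(n)); print(n,optics.camera_model(n))
E
```

```text
pics
{'t': 0.0, 'joint_pos': array([-6.86159990e+01,  1.72172896e+01,  8.71806479e+01, -2.16454572e-03,
        7.56704689e+01, -3.81565669e+00]), 'qd': array([-0.03499712, -0.07358668, -0.05888218, -0.03059161, -0.06561311,
       -0.04646905]), 'tau': array([-1.82045851e-04, -5.43505633e+01, -3.61790907e+01, -6.65548555e-05,
        4.06698979e-03, -9.95035947e-07]), 'tcp_pos': array([ 234.16189627, -497.63001945,  404.10272248]), 'tcp_rot': array([-9.00683942e+01,  2.46029178e-03, -1.54799807e+02]), 'force': array([ 0.41669559, -1.04901683,  0.23434505]), 'ft_torque': array([-0.04279029, -0.00432922,  0.00492024]), 'opening': 85.40279394386644} 154.70000000000002
top {'intrinsics': array([[380.50498858,   0.        , 249.65503507],
       [  0.        , 380.50498858, 187.91181817],
       [  0.        ,   0.        ,   1.        ]]), 'position': array([ 433.017443  ,   -1.65422459, 1005.87549747]), 'attitude': array([-173.80769772,    1.20316032,  -91.68541469])}
scene {'intrinsics': array([[357.22804707,   0.        , 248.68189486],
       [  0.        , 357.22804707, 194.35959425],
       [  0.        ,   0.        ,   1.        ]]), 'position': array([1159.28880361, -177.20329689,  547.6714205 ]), 'attitude': array([-123.51495738,   -0.29786454,   74.05679516])}
```

View pics/top0.png

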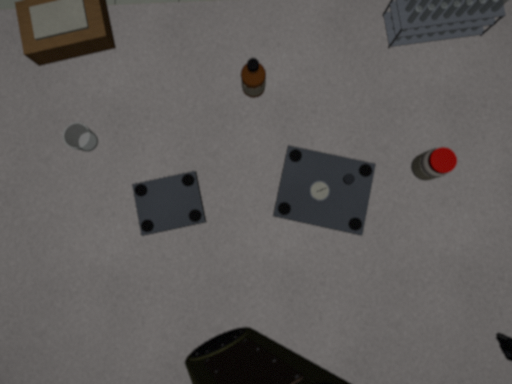

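View pics/scene0.png

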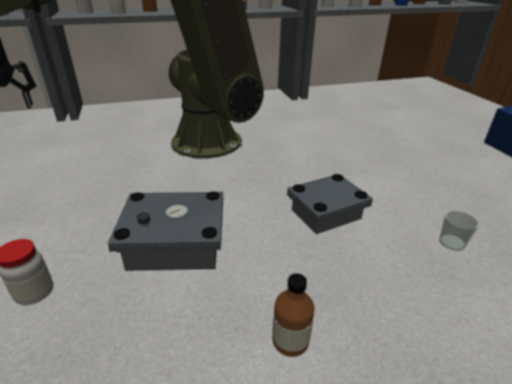

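The top view shows the large lid with pads at about (295,155), (365,170), (355,223) and (284,208). The vent stub is at (348,179), so the vent corner is the pad at (365,170). The small box is on the left.

```bash
cat > h.py <<'E'
import numpy as np,cv2
from scipy.spatial.transform import Rotation as R
from scipy.optimize import least_squares
def proj(cm,P):
    Rm=R.from_euler('xyz',cm['attitude'],degrees=True).as_matrix()
    q=(np.atleast_2d(P)-cm['position'])@Rm; q=q@cm['intrinsics'].T
    return q[:,:2]/q[:,2:]
def back(cm,uv,z):
    Rm=R.from_euler('xyz',cm['attitude'],degrees=True).as_matrix()
    d=Rm@np.linalg.inv(cm['intrinsics'])@[*uv,1]
    return cm['position']+d*(z-cm['position'][2])/d[2]
def blob(img,uv,r=9,thr=None):
    g=cv2.cvtColor(img,cv2.COLOR_BGR2GRAY).astype(float); u,v=map(int,np.round(uv))
    p=g[v-r:v+r+1,u-r:u+r+1]; yy,xx=np.mgrid[v-r:v+r+1,u-r:u+r+1]
    w=(p<(thr or 30)); n,l,s,c=cv2.connectedComponentsWithStats(w.astype(np.uint8))
    if n<2: return None
    k=1+np.argmax(s[1:,4]); m=l==k
    return np.array([xx[m].mean(),yy[m].mean()]),m.sum(),p.min()
PADS=np.array([[86,66,14],[86,-66,14],[-86,-66,14],[-86,66,14.]])
E
python3 - <<'E'
from h import *
from plant import env,optics
cm=optics.camera_model('top'); im=cv2.imread('pics/top0.png')
g=cv2.cvtColor(im,cv2.COLOR_BGR2GRAY); print(g[165:176,355:376:2])
pts={}
for n,uv in dict(a=(295,155),b=(365,170),c=(355,223),d=(284,208),s=(348,179)).items():
    b=blob(im,uv,thr=35 if n!='s' else 45); print(n,b, back(cm,b[0],96 if n!='s' else 114).round(1))
    pts[n]=b[0]
W={n:back(cm,pts[n],96)[:2] for n in 'abcd'}
for x,y in ('ab','bc','cd','da','bd'): print(x+y,np.linalg.norm(W[x]-W[y]).round(1))
E
```

```text
[[ 52  54  49  29  18  14  17  31  50  52  77]
 [ 53  53  43  19   9   7  12  20  44  53  82]
 [ 54  52  37  15   8   7  11  11  38  54  89]
 [ 53  52  29   7  11   6  12   7  30  55  92]
 [ 52  49  23  10   8   7  11  10  26  56  93]
 [ 54  48  22  11   7   6   7   8  21  57  96]
 [ 53  51  26   5  11  10  10  12  23  59  98]
 [ 53  51  29   5   7  10   7  10  29  62  99]
 [ 54  53  37  13  13   9  10  10  34  67 101]
 [ 54  54  44  21  10  11   8  20  44  72 104]
 [ 53  53  50  35  21  13  16  32  48  77 106]]
a (array([295.04615385, 155.21538462]), np.int64(130), np.float64(5.0)) [608.4 -97.7  96. ]
b (array([365.0729927 , 169.98540146]), np.int64(137), np.float64(4.0)) [ 566.8 -264.    96. ]
c (array([354.73239437, 223.61971831]), np.int64(142), np.float64(5.0)) [ 439.4 -231.7   96. ]
d (array([283.91176471, 208.11029412]), np.int64(136), np.float64(5.0)) [481.2 -65.8  96. ]
s (array([348.16101695, 178.66101695]), np.int64(118), np.float64(25.0)) [ 544.8 -218.   114. ]
ab 171.4
bc 131.4
cd 171.1
da 131.2
bd 215.9
```

Side lengths come out at 171×131 mm (expected 172×132), and the stub fits too. Next I close the fingers and travel over the vent pad (567,-264).

```bash
python3 -m handwheel '[[[-0.04,0,-0.007,0,0,0,0],[-0.04,0,-0.007,0,0,0,0],[-0.04,0,-0.007,0,0,0,0],[-0.04,0,-0.007,0,0,0,0],[-0.04,0,-0.007,0,0,0,0],[-0.04,0,-0.007,0,0,0,0],[-0.04,0,-0.007,0,0,0,0],[-0.04,0,-0.007,0,0,0,0],[-0.04,0,-0.007,0,0,0,0],[-0.04,0,-0.007,0,0,0,0],[0,0,0,0,0,0,0],[0,0,0,0,0,0,0],[0,0,0,0,0,0,0]]]' 60
```

```text
t: 1.72
tcp_pos: [565.7, -264.7, 404.7]
tcp_rot: [-90.0, -0.0, -154.9]
force: [-0.6, 0.8, 0.5]
opening: -0.2
```

```bash
cat > to.py <<'E'
import sys
from h import *
from plant import env
o=env.get_obs(); t=np.array([float(a) for a in sys.argv[1:4]])
Rm=R.from_euler('xyz',o['tcp_rot'],degrees=True).as_matrix()
tip=o['tcp_pos']+173*Rm[:,1]
print('t',o['t'],'tip',tip.round(1),'rot',o['tcp_rot'].round(2),'F',o['force'].round(1),'open',round(o['opening'],1),'j',o['joint_pos'].round(0))
print('tool shift mm',(Rm.T@(t-tip)).round(1))
E
python3 to.py 566.8 -264 110
```

```text
t 1.725 tip [ 565.6 -264.7  231.7] rot [-9.0000e+01 -1.0000e-02 -1.5486e+02] F [-0.6  0.8  0.5] open -0.2 j [-28.  27.  74.  -0.  79.  36.]
tool shift mm [-1.400e+00  1.217e+02 -1.000e-01]
```

```bash
python3 -m handwheel '[[[-0.001,0.03,0,0,0,0,0],[0,0.03,0,0,0,0,0],[0,0.03,0,0,0,0,0],[0,0.03,0,0,0,0,0],[0,0,0,0,0,0,0],[0,0,0,0,0,0,0]]]'; python3 to.py 566.8 -264 96
python3 - <<'E'
from plant import optics
import cv2
cv2.imwrite('pics/s1.png',optics.get_image('scene'));cv2.imwrite('pics/w1.png',optics.get_image('wrist'))
E
```

```text
t: 2.48
tcp_pos: [567.2, -264.1, 286.2]
tcp_rot: [-89.9, 0.1, -154.8]
force: [-0.2, -0.2, 0.6]
opening: -0.1
t 2.475 tip [ 567.5 -264.2  113.2] rot [-8.9920e+01  6.0000e-02 -1.5483e+02] F [-0.2 -0.2  0.6] open -0.1 j [-28.  33.  81.  -0.  66.  37.]
tool shift mm [ 0.5 17.2 -0.5]
```

View pics/s1.png

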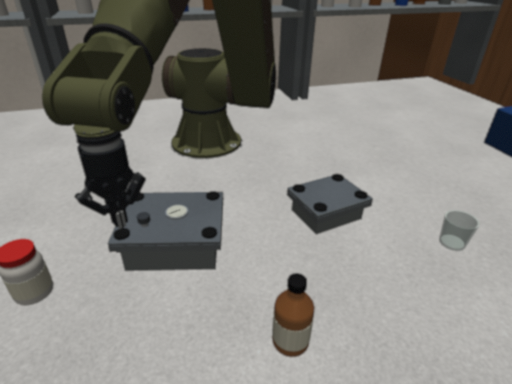

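View pics/w1.png

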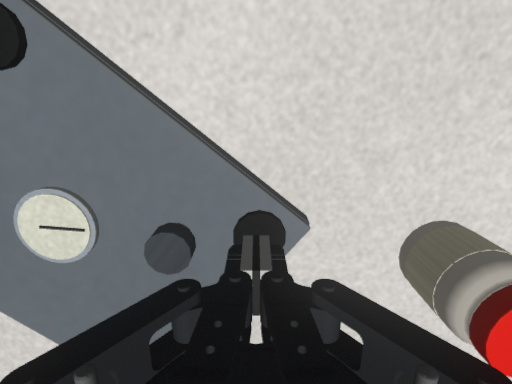

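The scene and wrist views show the closed fingertips at about (258,240) in the wrist image. They stand directly above the vent pad, clear of the stub and the red-capped jar. Now I press down slowly.

```bash
python3 -m handwheel '[[[0,0.006,0,0,0,0,0],[0,0.006,0,0,0,0,0],[0,0.004,0,0,0,0,0],[0,0.002,0,0,0,0,0],[0,0.002,0,0,0,0,0],[0,0,0,0,0,0,0]]]'; python3 to.py 566.8 -264 86
```

```text
t: 3.32
tcp_pos: [567.3, -263.8, 265.4]
tcp_rot: [-89.9, 0.0, -154.8]
force: [-1.2, -1.1, 7.7]
opening: 0.2
t 3.325 tip [ 567.5 -263.9   92.4] rot [-8.993e+01  3.000e-02 -1.548e+02] F [-1.2 -1.1  7.7] open 0.2 j [-28.  35.  82.  -0.  64.  37.]
tool shift mm [ 0.7  6.4 -0.2]
```

```bash
python3 -m handwheel '[[[0,0.002,0,0,0,0,0],[0,0.0015,0,0,0,0,0],[0,0.0015,0,0,0,0,0],[0,0,0,0,0,0,0],[0,0,0,0,0,0,0]]]'
```

```text
t: 3.95
tcp_pos: [567.5, -264.0, 260.9]
tcp_rot: [-89.8, 0.1, -154.8]
force: [0.1, -3.6, 8.9]
opening: 0.1
```

```bash
python3 -m handwheel '[[[0,0.001,0,0,0,0,0],[0,0.001,0,0,0,0,0],[0,0,0,0,0,0,0],[0,0,0,0,0,0,0]]]'
```

```text
t: 4.45
tcp_pos: [567.5, -264.1, 260.3]
tcp_rot: [-89.8, 0.1, -154.8]
force: [-4.4, -0.4, 20.3]
opening: 0.1
```

```bash
python3 -m handwheel '[[[0,0.001,0,0,0,0,0],[0,0,0,0,0,0,0],[0,0,0,0,0,0,0]]]'
```

```text
t: 4.82
tcp_pos: [567.6, -264.1, 260.1]
tcp_rot: [-89.8, 0.1, -154.8]
force: [-7.9, 1.1, 27.5]
opening: -0.1
```

The vent corner is on its stop at 27 N. I lift off and travel towards the opposite corner, then look.

```bash
python3 -m handwheel '[[[0,-0.01,0,0,0,0,0],[0,-0.025,0,0,0,0,0],[0,-0.03,0,0,0,0,0],[-0.001,0,-0.036,0,0,0,0],[-0.001,0,-0.036,0,0,0,0],[-0.001,0,-0.036,0,0,0,0],[-0.001,0,-0.036,0,0,0,0],[-0.001,0,-0.036,0,0,0,0],[-0.002,0,-0.036,0,0,0,0],[0,0,0,0,0,0,0],[0,0,0,0,0,0,0]]]'; python3 to.py 481.2 -65.8 96
python3 - <<'E'
from plant import optics
import cv2
for n in ('scene','wrist','top'): cv2.imwrite(f'pics/{n}2.png',optics.get_image(n))
E
python3 - <<'E'
import cv2,numpy as np
cv2.imwrite('pics/m2.png',np.hstack([cv2.resize(cv2.imread(f'pics/{n}2.png'),(400,300)) for n in ('scene','wrist')]))
E
```

```text
t: 6.2
tcp_pos: [481.8, -65.4, 321.8]
tcp_rot: [-90.0, 0.0, -154.8]
force: [0.5, -0.9, -0.0]
opening: 0.1
t 6.2 tip [481.9 -65.5 148.8] rot [-8.9980e+01  1.0000e-02 -1.5479e+02] F [ 0.5 -0.9 -0. ] open 0.1 j [-12.  14. 103.  -0.  63.  53.]
tool shift mm [ 0.8 52.8 -0. ]
```

View pics/m2.png

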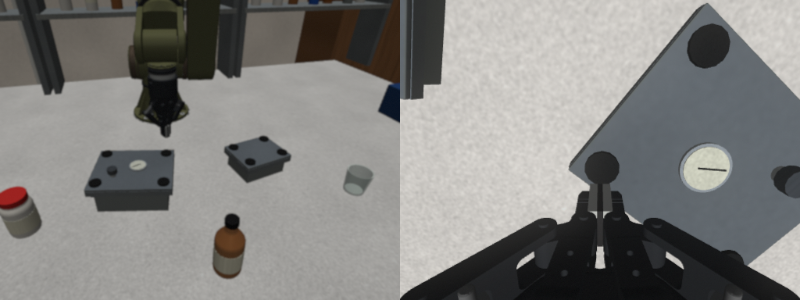

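View pics/top2.png

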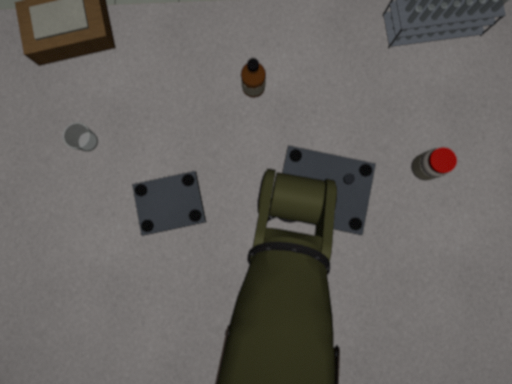

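The tip is above the opposite pad, and in the top view the lid has not shifted. Descending.

```bash
python3 -m handwheel '[[[0,0.02,0,0,0,0,0],[0,0.015,0,0,0,0,0],[0,0.005,0,0,0,0,0],[0,0.004,0,0,0,0,0],[0,0.004,0,0,0,0,0],[0,0,0,0,0,0,0],[0,0,0,0,0,0,0]]]'; python3 to.py 481.2 -65.8 86
```

```text
t: 7.22
tcp_pos: [481.6, -65.1, 273.9]
tcp_rot: [-90.0, 0.0, -154.8]
force: [-0.7, 0.1, -0.5]
opening: 0.2
t 7.225 tip [481.7 -65.1 100.9] rot [-8.9990e+01  2.0000e-02 -1.5479e+02] F [-0.7  0.1 -0.5] open 0.2 j [-12.  18. 105.  -0.  57.  53.]
tool shift mm [ 0.7 14.9  0.4]
```

```bash
python3 -m handwheel '[[[0,0.003,0,0,0,0,0],[0,0.002,0,0,0,0,0],[0,0.002,0,0,0,0,0],[0,0.002,0,0,0,0,0],[0,0,0,0,0,0,0],[0,0,0,0,0,0,0]]]'
```

```text
t: 7.98
tcp_pos: [481.5, -65.0, 264.9]
tcp_rot: [-90.0, -0.0, -154.8]
force: [-4.5, 3.3, 7.6]
opening: -0.3
```

```bash
python3 -m handwheel '[[[0,0.0015,0,0,0,0,0],[0,0.0015,0,0,0,0,0],[0,0,0,0,0,0,0],[0,0,0,0,0,0,0]]]'
```

```text
t: 8.48
tcp_pos: [481.4, -64.9, 261.9]
tcp_rot: [-90.1, -0.0, -154.8]
force: [-4.1, 4.7, 8.4]
opening: 0.4
```

```bash
python3 -m handwheel '[[[0,0.0015,0,0,0,0,0],[0,0.001,0,0,0,0,0],[0,0,0,0,0,0,0],[0,0,0,0,0,0,0]]]'
```

```text
t: 8.98
tcp_pos: [481.4, -64.8, 259.9]
tcp_rot: [-90.0, -0.0, -154.8]
force: [-8.0, 5.1, 14.5]
opening: -0.1
```

```bash
python3 -m handwheel '[[[0,0.001,0,0,0,0,0],[0,0,0,0,0,0,0],[0,0,0,0,0,0,0]]]'
```

```text
t: 9.35
tcp_pos: [481.5, -64.8, 259.6]
tcp_rot: [-90.0, 0.0, -154.8]
force: [-12.7, 6.8, 26.5]
opening: 0.2
```

The opposite corner is home at 26 N. Next I lift off, move to pad a at (608,-98), and look.

```bash
python3 -m handwheel '[[[0,-0.01,0,0,0,0,0],[0,-0.02,0,0,0,0,0],[0,-0.02,0,0,0,0,0],[-0.025,0,0.02,0,0,0,0],[-0.025,0,0.02,0,0,0,0],[-0.025,0,0.02,0,0,0,0],[-0.026,0,0.022,0,0,0,0],[0,0,0,0,0,0,0],[0,0,0,0,0,0,0]]]'; python3 to.py 608.4 -97.7 96
python3 - <<'E'
from plant import optics
import cv2,numpy as np
I=[optics.get_image(n) for n in ('scene','wrist','top')]
cv2.imwrite('pics/top3.png',I[2])
cv2.imwrite('pics/m3.png',np.hstack([cv2.resize(i,(400,300)) for i in I[:2]]))
E
```

```text
t: 10.48
tcp_pos: [607.5, -96.3, 307.9]
tcp_rot: [-90.0, -0.0, -154.8]
force: [-0.0, 0.5, -0.1]
opening: 0.1
t 10.475 tip [607.3 -96.2 134.9] rot [-9.003e+01 -4.000e-02 -1.548e+02] F [-0.   0.5 -0.1] open 0.1 j [-12.  31.  82.  -0.  68.  52.]
tool shift mm [-0.4 38.9  1.8]
```

View pics/m3.png

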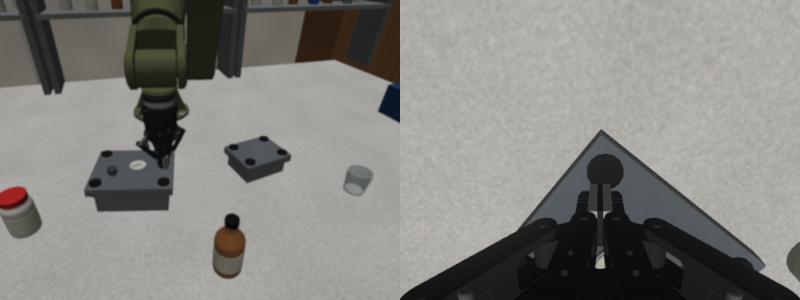

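View pics/top3.png

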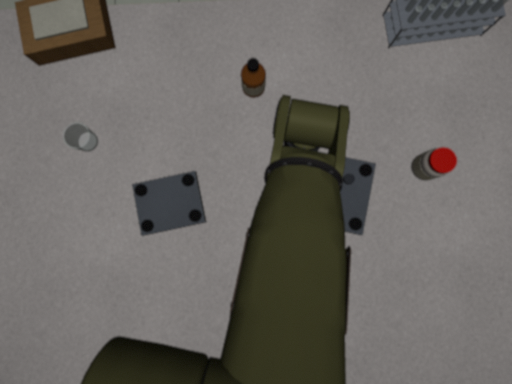

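The pad sits about 2 mm to the right of the tip in the wrist view, which agrees with the computed +1.8 mm along tool z. Correcting while I descend.

```bash
python3 -m handwheel '[[[0,0.015,0.002,0,0,0,0],[0,0.01,0,0,0,0,0],[0,0.005,0,0,0,0,0],[0,0.003,0,0,0,0,0],[0,0.003,0,0,0,0,0],[0,0.002,0,0,0,0,0],[0,0.002,0,0,0,0,0],[0,0,0,0,0,0,0]]]'
```

```text
t: 11.62
tcp_pos: [608.8, -98.1, 268.5]
tcp_rot: [-90.0, 0.0, -154.8]
force: [-2.4, -0.4, 2.8]
opening: -0.2
```

```bash
python3 -m handwheel '[[[0,0.002,0,0,0,0,0],[0,0.002,0,0,0,0,0],[0,0.0015,0,0,0,0,0],[0,0,0,0,0,0,0],[0,0,0,0,0,0,0]]]'
```

```text
t: 12.25
tcp_pos: [608.9, -98.0, 263.4]
tcp_rot: [-90.0, 0.1, -154.8]
force: [-1.2, 2.4, 5.6]
opening: -0.0
```

```bash
python3 -m handwheel '[[[0,0.0015,0,0,0,0,0],[0,0.001,0,0,0,0,0],[0,0.001,0,0,0,0,0],[0,0,0,0,0,0,0],[0,0,0,0,0,0,0]]]'
```

```text
t: 12.88
tcp_pos: [609.0, -98.0, 260.0]
tcp_rot: [-90.0, 0.1, -154.8]
force: [-0.1, 1.5, 5.5]
opening: -0.3
```

```bash
python3 -m handwheel '[[[0,0.001,0,0,0,0,0],[0,0,0,0,0,0,0],[0,0,0,0,0,0,0]]]'
```

```text
t: 13.25
tcp_pos: [609.1, -97.9, 259.7]
tcp_rot: [-89.9, 0.1, -154.8]
force: [-2.6, 3.5, 12.7]
opening: 0.2
```

```bash
python3 -m handwheel '[[[0,0.001,0,0,0,0,0],[0,0,0,0,0,0,0],[0,0,0,0,0,0,0]]]'
```

```text
t: 13.62
tcp_pos: [609.1, -97.9, 259.6]
tcp_rot: [-89.9, 0.2, -154.8]
force: [-6.1, 3.1, 19.6]
opening: 0.2
```

```bash
python3 -m handwheel '[[[0,0.0005,0,0,0,0,0],[0,0,0,0,0,0,0],[0,0,0,0,0,0,0]]]'
```

```text
t: 14.0
tcp_pos: [609.1, -98.0, 259.5]
tcp_rot: [-89.9, 0.2, -154.8]
force: [-7.2, 3.3, 24.0]
opening: -0.3
```

Third corner home. On to pad c at (439,-232).

```bash
python3 -m handwheel '[[[0,-0.01,0,0,0,0,0],[0,-0.025,0,0,0,0,0],[0,-0.025,0,0,0,0,0],[0.035,0,0.008,0,0,0,0],[0.035,0,0.008,0,0,0,0],[0.035,0,0.008,0,0,0,0],[0.035,0,0.008,0,0,0,0],[0.035,0,0.008,0,0,0,0],[0.035,0,0.009,0,0,0,0],[0,0,0,0,0,0,0],[0,0,0,0,0,0,0]]]'; python3 to.py 439.4 -231.7 96
python3 - <<'E'
from plant import optics
import cv2,numpy as np
I=[optics.get_image(n) for n in ('scene','wrist')]
cv2.imwrite('pics/m4.png',np.hstack([cv2.resize(i,(400,300)) for i in I[:2]]))
E
```

```text
t: 15.38
tcp_pos: [439.8, -231.8, 316.8]
tcp_rot: [-90.0, 0.0, -154.8]
force: [0.0, -0.1, 0.0]
opening: 0.3
t 15.375 tip [ 439.9 -231.8  143.8] rot [-8.9980e+01  2.0000e-02 -1.5482e+02] F [ 0.  -0.1  0. ] open 0.3 j [-32.  16. 101.   0.  63.  33.]
tool shift mm [ 0.4 47.8 -0.3]
```

View pics/m4.png

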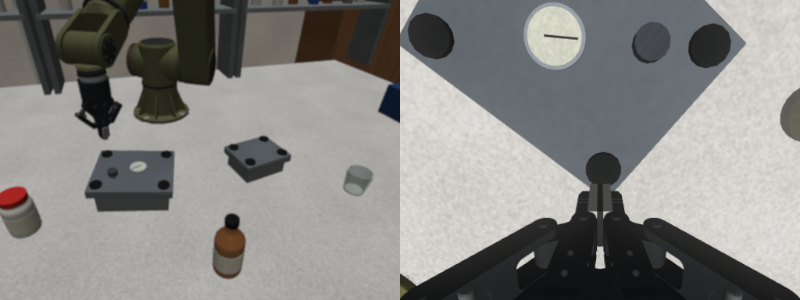

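The tip is lined up with the last pad, at about (603,168) in the montage. Descending.

```bash
python3 -m handwheel '[[[0,0.02,0,0,0,0,0],[0,0.01,0,0,0,0,0],[0,0.005,0.001,0,0,0,0],[0,0.004,0,0,0,0,0],[0,0.003,0,0,0,0,0],[0,0.003,0,0,0,0,0],[0,0.002,0,0,0,0,0],[0,0,0,0,0,0,0]]]'
```

```text
t: 16.48
tcp_pos: [440.0, -232.8, 269.8]
tcp_rot: [-90.0, 0.0, -154.8]
force: [-0.4, 0.6, 0.9]
opening: -0.2
```

```bash
python3 -m handwheel '[[[0,0.002,0,0,0,0,0],[0,0.002,0,0,0,0,0],[0,0.002,0,0,0,0,0],[0,0,0,0,0,0,0],[0,0,0,0,0,0,0]]]'
```

```text
t: 17.1
tcp_pos: [439.9, -232.9, 263.8]
tcp_rot: [-90.0, -0.0, -154.8]
force: [-2.8, 0.1, 3.4]
opening: -0.2
```

```bash
python3 -m handwheel '[[[0,0.0015,0,0,0,0,0],[0,0.0015,0,0,0,0,0],[0,0,0,0,0,0,0],[0,0,0,0,0,0,0]]]'
```

```text
t: 17.6
tcp_pos: [440.0, -232.9, 260.7]
tcp_rot: [-90.0, -0.0, -154.8]
force: [-3.1, -0.3, 3.7]
opening: 0.2
```

```bash
python3 -m handwheel '[[[0,0.0015,0,0,0,0,0],[0,0.001,0,0,0,0,0],[0,0,0,0,0,0,0],[0,0,0,0,0,0,0]]]'
```

```text
t: 18.1
tcp_pos: [440.0, -232.9, 259.2]
tcp_rot: [-90.0, -0.0, -154.8]
force: [-9.4, 2.3, 18.9]
opening: -0.2
```

```bash
python3 -m handwheel '[[[0,0.001,0,0,0,0,0],[0,0,0,0,0,0,0],[0,0,0,0,0,0,0]]]'
```

```text
t: 18.48
tcp_pos: [440.0, -232.9, 259.1]
tcp_rot: [-89.9, 0.0, -154.8]
force: [-15.1, 4.1, 30.5]
opening: -0.1
```

All four pads hit a firm stop. I lift off and swing clear to check.

```bash
python3 -m handwheel '[[[0,-0.01,0,0,0,0,0],[0,-0.03,0,0,0,0,0],[0,-0.04,0,0,0,0,0],[0.02,-0.05,0.04,0,0,0,0],[0.02,0,0.05,0,0,0,0],[0.02,0,0.05,0,0,0,0],[0.02,0,0.05,0,0,0,0],[0.02,0,0.05,0,0,0,0],[0,0,0,0,0,0,0],[0,0,0,0,0,0,0]]]'
python3 - <<'E'
from h import *
from plant import optics
T=optics.get_image('top');S=optics.get_image('scene')
cv2.imwrite('pics/top5.png',T);cv2.imwrite('pics/scene5.png',S)
E
python3 - <<'E'
from h import *
from plant import optics
cm={n:optics.camera_model(n) for n in('top','scene')}
U=dict(top=[(365,170),(355,223),(284,208),(295,155)],scene=[(121,234),(137,197),(213,196),(209,233)])
for tag in '05':
    ob={}
    for n in cm:
        im=cv2.imread(f'pics/{n}{tag}.png')
        for k,uv in enumerate(U[n]):
            b=blob(im,uv,r=9 if n=='top' else 11,thr=35); ob[n,k]=b[0] if b is not None else None
            print(tag,n,k,b and (b[0].round(2),b[1]))
    def f(p):
        P=R.from_rotvec(p[3:]).as_matrix()@PADS.T; P=P.T+p[:3]
        return np.concatenate([(proj(cm[n],P[k])[0]-o) for (n,k),o in ob.items() if o is not None])
    r=least_squares(f,[524,-165,80,0,0,np.radians(-104)])
    z=R.from_rotvec(r.x[3:]).as_matrix()[:,2]
    print('pose',r.x[:3].round(1),'z',z.round(3),'rms',np.sqrt((r.fun**2).mean()).round(2))
    for k in range(4):
        if ob['top',k] is not None and ob['scene',k] is not None:
            q=least_squares(lambda P:np.concatenate([proj(cm[n],P)[0]-ob[n,k] for n in cm]),[524,-165,90]); print('pad',k,q.x.round(1))
E
```

```text
t: 19.73
tcp_pos: [451.9, -489.1, 383.3]
tcp_rot: [-90.0, 0.0, -154.8]
force: [0.1, 0.4, 0.7]
opening: -0.0
0 top 0 (array([365.07, 169.99]), np.int64(137))
0 top 1 (array([354.73, 223.62]), np.int64(142))
0 top 2 (array([283.91, 208.11]), np.int64(136))
0 top 3 (array([295.05, 155.22]), np.int64(130))
0 scene 0 (array([121.32, 233.69]), np.int64(123))
0 scene 1 (array([136.58, 196.75]), np.int64(72))
0 scene 2 (array([212.39, 195.73]), np.int64(70))
0 scene 3 (array([208.79, 232.37]), np.int64(114))
pose [ 524.3 -166.6   77.9] z [-0.005  0.002  1.   ] rms 0.31
pad 0 [ 567.3 -266.2   92.4]
pad 1 [ 439.4 -234.    91.6]
pad 2 [481.3 -66.9  91.7]
pad 3 [609.  -99.3  92. ]
5 top 0 (array([363.93, 170.44]), np.int64(128))
5 top 1 (array([353.93, 223.39]), np.int64(132))
5 top 2 (array([283.69, 208.21]), np.int64(131))
5 top 3 (array([294.68, 155.75]), np.int64(123))
5 scene 0 (array([122.28, 237.85]), np.int64(123))
5 scene 1 (array([137.23, 200.49]), np.int64(71))
5 scene 2 (array([212.36, 199.44]), np.int64(72))
5 scene 3 (array([209.2, 236.4]), np.int64(115))
pose [ 524.8 -166.8   67.9] z [-0.004  0.002  1.   ] rms 0.29
pad 0 [ 567.8 -266.3   82.1]
pad 1 [ 440.  -234.4   81.7]
pad 2 [481.5 -67.3  81.6]
pad 3 [609.6 -99.2  82.1]
```

View pics/scene5.png

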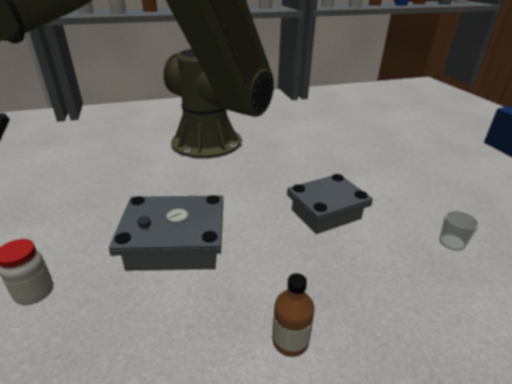

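All four pads dropped 10 mm evenly. The lid's tilt is unchanged, it moved less than 1 mm sideways, and the smaller box looks untouched. Handing in.

```bash
python3 -c "
from plant import env
print(env.finish_job())"
```

```text
the job is handed in; nothing more can be done
None
```

I pressed the larger box's lid home with the closed fingertips and handed the job in at about 20 s. The order was vent corner, diagonally opposite corner, then the other two. I pushed each pad until it stopped on something firm, at 24 to 30 N.

**Lid:** my last two-camera measurement put all four pads 9.9 to 10.3 mm lower than at the start. The lid's centre dropped 10.0 mm and moved about 0.5 mm sideways. The tilt was about 0.005 rad or less, the same as before pressing.

**Smaller box:** it looked unmoved in the pictures; I did not measure it. The robot ended well clear of everything.

**What disagreed:**
- The cameras read heights about 4 mm low both before and after (77.9 then 67.9 mm, where 82 then 72 was expected). I therefore relied on the drop, and the fingertip heights at the stops (86 to 87 mm, expected 86) agreed with it.
- The last two corners sank with only about 4 to 6 N showing between steps, less than the stated 8 to 14 N. They still hit the firm stop and stayed down.
- I could not read the gasket joints directly, so whether the two on-the-way conditions were met is inferred from force and height.

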